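Close up the reagent bench

ROBOT

A 6-joint arm with a two-finger parallel gripper is mounted at the origin on the work surface. World frame = base frame: x ahead of the robot, y to its left, z up, the work surface at z = 0. Lengths are in m, angles in rad, forces in N, time in s.
With the tool pointing down it reaches from about 0.275 to 0.85 m from the base axis. Payload 19 kg.
Tool frame: the origin (TCP) lies midway between the tips of the shut fingers; the grasp point (between the pads) lies 19 mm behind it; z points along the fingers, y is the line along which they close (so a half turn about z gives the same grasp; the last joint's range is limited). The gripper opens to 85 mm and grips with 20 to 120 N. Pads are 22 mm wide; open, the fingers measure 114 mm over their backs; the gripper's body (76 mm by 85 mm) begins 54 mm behind the grasp point. The pads swing forward as they close: fully open they stand 13 mm farther back than shut.
Start: joints at [-1.482, 0.15, 1.437, -0, 1.554, -0.134], TCP at [0.127, -0.561, 0.231] pointing down, gripper open.
Joint ranges: [-2.8, 2.8], [-0.68, 2.1], [0.12, 2.68], [-1.39, 4.53], [0.16, 2.79], [-2.81, 2.81]. Speed limits (rad/s): [1.89, 1.89, 2.22, 3.01, 3.01, 3.01].

INTERFACE

Orientations are given as [roll, pitch, yaw] about the fixed x, y, z axes, in that order (R = Rz(yaw) Ry(pitch) Rx(roll)).
In Python, from rig import status, eyes, order gives the robot as it stands.
- The arm moves only by the tool servo_tool, never from a script. Its argument "moves" is a list of rows, each a list of 4 numbers: the shift along the tool's x, y, z scaled (see below), then the turn about the tool's z scaled (see below). In form: [[dx, dy, dz, roll], ...]. A call has 1 to 12 rows; each row shifts and turns the commanded pose from where the row before left it, along the tool's axes as they then stand; what a row does not reach is not made up. The controller multiplies each number of a shift by 0.5 m and each number of a turn by pi rad. A row lasts 1/10 s, in which the tool goes at most 50 mm and 8.59 degrees, less where a joint would pass 70% of its speed; a pose out of reach is approached as far as the arm can. A call with a number of a shift or a turn outside -1 to 1 is refused whole. A call with a gripper value outside its range is refused whole. "jaw" is the finger opening in mm, from 0 to 85.4, set as the call begins (left out, the last holds). The fingers move at their own pace and stop on an object; the grip force is fixed at half the most. Time passes only in rows, so rows that do not move let the fingers close. It gives the time, the measured TCP pose, the force, the opening and the grip force at its end, in the units of the state.
- status.get_obs(): the state, without advancing time (a new reading comes with each control period).
- eyes.get_image(name): name is "scene" or "top" or "wrist"; returns the picture (384x512x3 uint8, red, green, blue); there is no depth.
- eyes.camera_params(name): a dict with "intrinsics" (3x3 intrinsics, pixels), "eye" and "rotation" of the camera in the world. Camera axes: x right, y up, looking along -z (the intrinsics and any distortion apply to the point x, -y, -z); pixel columns grow to the right and rows downward; lengths in m; the calibration is good to about 2 mm. The wrist camera is an equidistant fisheye: a pixel r from the principal point sees the ray r / f radians off the axis. A picture is of the moment at which its call begins: read the wrist's pose just before it. camera_params takes no time and is no camera call; for the wrist camera it gives the pose at the moment of the call.
- order.close_job(): hands the job in; it is judged then, once.
The state is a dict: "time_s": time; "qpos": joint angles; "qvel": joint speeds; "tau": joint torques, N m; "eef_pos": TCP position; "orientation": TCP orientation; "wrist_force": force on the tool from outside, world axes, zero at the start; "moment": the same for the moment, N m; "gripper_width": finger opening in m; "gripper_force": force on a finger pad.
Only numpy, scipy, OpenCV 4.12 (cv2) and the standard library are available. Lean on these libraries where they do the work, as an engineer would, in place of code of your own. Each camera call takes 0.05 s, during which the arm holds its last target. There are 200 camera calls.

TASK

Close up the chemical store's bench: stand every returned amber bottle with a red cap upright in the white spill tray, and hang every cap wrench by its eye on the rack peg of its own colour, pushed well down the peg. When all of that is put away, sign off on the console by pressing the white key, then the yellow key, then the green key fully down, one at a time. Leave the white jar, the bowl and the beaker where they are.

Things in the scene. Friction and masses are not known exactly. Their poses are not given: they have to be found in the camera images.
- wr_red_mid (a point): red plastic bottle-cap wrench, 150 mm long, 14 mm thick, 90 g, lying flat at the start (it is the same either way up); this point is the middle of its handle, half-way through its thickness and close to its centre of mass. x axis along the wrench towards the hanging eye, z axis across its thickness. The straight handle is 24 mm wide from 36 mm behind to 33 mm ahead of this point; behind it is the open jaw, 54 mm wide, ending 75 mm behind. The wrench may be absent.
- wr_red_eye (a point): centre of the hanging eye of the red wrench, 52 mm along +x from the middle: an eight-sided ring 45 mm across with a hole 27 mm across, 14 mm thick.
- peg_red_root (a point): point on the axis of the steel peg with the red backing disc, 8 mm out from the rack's face. The peg is 10 mm in diameter, round-ended, 50 mm long, square to the face. This point's x axis is level and points to the rack's back, y runs along the rack: in these axes the face rises along (cos30, 0, sin30) and the peg points along (-sin30, 0, cos30).
- wr_blue_mid (a point): blue plastic bottle-cap wrench, 150 mm long, 14 mm thick, 90 g, lying flat at the start (it is the same either way up); this point is the middle of its handle, half-way through its thickness and close to its centre of mass. x axis along the wrench towards the hanging eye, z axis across its thickness. The straight handle is 24 mm wide from 36 mm behind to 33 mm ahead of this point; behind it is the open jaw, 54 mm wide, ending 75 mm behind. The wrench may be absent.
- wr_blue_eye (a point): centre of the hanging eye of the blue wrench, 52 mm along +x from the middle: an eight-sided ring 45 mm across with a hole 27 mm across, 14 mm thick.
- peg_blue_root (a point): point on the axis of the steel peg with the blue backing disc, 8 mm out from the rack's face. The peg is 10 mm in diameter, round-ended, 50 mm long, square to the face. This point's x axis is level and points to the rack's back, y runs along the rack: in these axes the face rises along (cos30, 0, sin30) and the peg points along (-sin30, 0, cos30).
- wr_teal_mid (a point): teal plastic bottle-cap wrench, 150 mm long, 14 mm thick, 90 g, lying flat at the start (it is the same either way up); this point is the middle of its handle, half-way through its thickness and close to its centre of mass. x axis along the wrench towards the hanging eye, z axis across its thickness. The straight handle is 24 mm wide from 36 mm behind to 33 mm ahead of this point; behind it is the open jaw, 54 mm wide, ending 75 mm behind. The wrench may be absent.
- wr_teal_eye (a point): centre of the hanging eye of the teal wrench, 52 mm along +x from the middle: an eight-sided ring 45 mm across with a hole 27 mm across, 14 mm thick.
- peg_teal_root (a point): point on the axis of the steel peg with the teal backing disc, 8 mm out from the rack's face. The peg is 10 mm in diameter, round-ended, 50 mm long, square to the face. This point's x axis is level and points to the rack's back, y runs along the rack: in these axes the face rises along (cos30, 0, sin30) and the peg points along (-sin30, 0, cos30).
- rack: tool rack fixed to the bench, 170 mm deep, 320 mm wide, 115 mm high; origin under its centre, x axis level towards its back. Its white face slopes at 30 degrees to the bench, rising away from the robot, and carries three pegs in a row 100 mm apart; it runs 160 mm down-slope and 35 mm up-slope of the pegs and is otherwise bare. Which colour is where varies.
- bot1_mid (a point): returned amber reagent bottle one with a red cap, 62 mm in diameter, 125 mm tall, 200 to 420 g; this point is on its axis half-way up (62.5 mm above its foot), z axis up through the cap. The cap is 34 mm in diameter and takes up the top 25 mm; below it are a 27 mm neck and sloping shoulders, full width from 70 mm above the foot down.
- bot2_mid (a point): returned amber reagent bottle two with a red cap, 62 mm in diameter, 125 mm tall, 200 to 420 g; this point is on its axis half-way up (62.5 mm above its foot), z axis up through the cap. The cap is 34 mm in diameter and takes up the top 25 mm; below it are a 27 mm neck and sloping shoulders, full width from 70 mm above the foot down.
- tray_in (a point): white spill tray fixed to the bench, 160 x 160 mm outside, 150 x 150 mm inside, walls 5 mm thick and 30 mm high; this point is the centre of its inner floor, 5 mm above the bench, axes along its sides.
- key_white (a joint): white key of the sign-off console: 0 m when up, 0.006 m when fully down; springs back, fully down takes about 5 N.
- key_white_top (a point): centre of the top of the white key, a round key 32 mm in diameter which stands 10 mm out of its housing, 52 mm above the bench, pressed straight down. Three keys stand in one row 55 mm apart on a low grey console; this point's x axis runs along the row; their order varies.
- key_yellow (a joint): yellow key of the sign-off console: 0 m when up, 0.006 m when fully down; springs back, fully down takes about 5 N.
- key_yellow_top (a point): centre of the top of the yellow key, a round key 32 mm in diameter which stands 10 mm out of its housing, 52 mm above the bench, pressed straight down. Three keys stand in one row 55 mm apart on a low grey console; this point's x axis runs along the row; their order varies.
- key_green (a joint): green key of the sign-off console: 0 m when up, 0.006 m when fully down; springs back, fully down takes about 5 N.
- key_green_top (a point): centre of the top of the green key, a round key 32 mm in diameter which stands 10 mm out of its housing, 52 mm above the bench, pressed straight down. Three keys stand in one row 55 mm apart on a low grey console; this point's x axis runs along the row; their order varies.
- jar_mid (a point): white plastic jar, 64 mm in diameter, 110 mm tall, white cap, blue band, standing near the amber bottles; half-way up. Does not belong to the job.
- bowl: shallow white ceramic bowl 90 mm across, 30 mm high; origin under its centre. Does not belong to the job.
- beaker: glass beaker 70 mm across, 85 mm high; origin under its centre. Does not belong to the job.
Not all that is in view belongs to the job. What is shaped like the part that bears bot1_mid but turquoise is not meant.

How it is judged:
By the outcome, as a careful person would: the job done as asked, in the order asked, and still so for the second after the job is handed in, with the robot touching nothing.
Of wr_red, wr_blue, wr_teal only 2 to 3 are there at a start; the rules pass over those that are not, and their reading is None.
At some moment in a run one of wr_red, wr_blue, wr_teal may be knocked a few centimetres aside while the robot is not near it.
Once in a run the grip may slacken for a moment while it holds something.
It also fails if it takes over 200 s, if anything falls off the work surface, if the arm or the gripper's body presses on something with over 40 N, if the wrist force passes 120 N, or if a joint passes its speed limit or range.

## Working session

There is one attempt and no reset: what is moved stays moved. The work goes in short steps, Python scripts to look and compute and a tool call to move; the robot and the scene stay as the last step left them, time stands still between calls to the robot, and variables do not carry over. Pictures are saved under pics/ and viewed, at most 14 in all, crops included, and the job is handed in when it is done.

Besides the shell and the picture viewer there is one more tool, called after ">>>" by a JSON object that holds its "name" and its "arguments". servo_tool: Moves the arm, as the interface text tells. Shifts and turns lie within -1 to 1; 1 stands for 0.5 m of shift or pi rad of turn. Its arguments: {"type":"object","properties":{"moves":{"type":"array","items":{"type":"array","items":{"type":"number","minimum":-1,"maximum":1}}},"jaw":{"type":"number"}},"required":["moves"]}

```bash
ls; mkdir -p pics; python3 - <<'E'
from rig import status, eyes
import cv2, numpy as np
o=status.get_obs(); print(o)
for n in ("scene","top"):
    im=eyes.get_image(n); p=eyes.camera_params(n); print(n,p)
    cv2.imwrite(f"pics/{n}0.png",im[...,::-1]); 
a=cv2.imread("pics/scene0.png");b=cv2.imread("pics/top0.png")
E
```

```text
pics
{'time_s': 0.0, 'qpos': array([-1.48199042e+00,  1.50969711e-01,  1.43802128e+00, -1.07942429e-05,
        1.55379242e+00, -1.33986982e-01]), 'qvel': array([ 0.00074913, -0.00081358, -0.00088137,  0.00032802, -0.00050396,
       -0.00126527]), 'tau': array([ 7.64571450e-05, -7.13053179e+01, -5.70872140e+01, -1.67694666e-04,
        8.99247068e-03, -3.19136188e-05]), 'eef_pos': array([ 0.12701154, -0.56054737,  0.23068959]), 'orientation': array([-3.14041113e+00, -1.48372917e-04,  2.22792987e-01]), 'wrist_force': array([ 0.08926843, -0.28823234,  0.27197727]), 'moment': array([ 0.03636172, -0.0234468 ,  0.01553363]), 'gripper_force': 0.0, 'gripper_width': 0.08521508549504252}
scene {'intrinsics': array([[464.81039117,   0.        , 252.14673386],
       [  0.        , 464.81039117, 189.44106623],
       [  0.        ,   0.        ,   1.        ]]), 'eye': array([ 1.14332804, -0.60057075,  1.11664559]), 'rotation': array([ 0.65941875, -0.01140608,  0.84724582])}
top {'intrinsics': array([[466.5179564 ,   0.        , 249.43096871],
       [  0.        , 466.5179564 , 191.21356075],
       [  0.        ,   0.        ,   1.        ]]), 'eye': array([ 0.3973692 , -0.031133  ,  1.44839765]), 'rotation': array([ 0.1262095 , -0.00853883, -1.59035044])}
```

View pics/scene0.png

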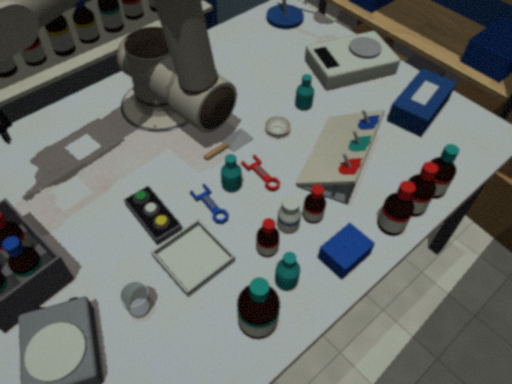

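View pics/top0.png

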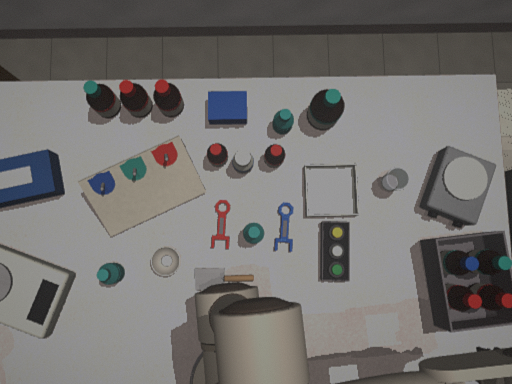

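Candidates (top-image pixels):
- **Red-capped amber bottles:** the small ones at (217,153) and (275,155) are about 20 px (62 mm) across, so they fit. I'm ruling out the bigger ones at (136,97) and (168,97), the crate ones at (465,300) and (492,300), and the turquoise-capped ones at (101,97), (325,108), (283,122), (254,233) and (110,273).
- **Wrenches:** red is at (222,222) and blue at (285,225). I see no teal one, but the arm may be hiding it.
- **Keys:** yellow (337,232), white (337,251), green (337,270).
- **Pegs:** blue (101,187), teal (134,173), red (165,158).

Next I'll check this choice in a close crop.

```bash
cat > h.py <<'E'
from rig import status, eyes, order
import cv2, numpy as np
from scipy.spatial.transform import Rotation as Ro
def cam(n):
    p=eyes.camera_params(n); return p['intrinsics'],p['eye'],Ro.from_euler('xyz',p['rotation']).as_matrix()
def ray(c,uv,fish=False):
    K,e,R=c; x=(uv[0]-K[0,2])/K[0,0]; y=(uv[1]-K[1,2])/K[1,1]
    if fish:
        r=np.hypot(x,y); s=np.sin(r)/max(r,1e-9); d=np.array([x*s,-y*s,-np.cos(r)])
    else: d=np.array([x,-y,-1.])
    return R@d
def onz(c,uv,z,fish=False):
    d=ray(c,uv,fish); e=c[1]; return e+d*(z-e[2])/d[2]
def proj(c,P,fish=False):
    K,e,R=c; v=R.T@(np.asarray(P)-e); x,y,z=v[0],-v[1],-v[2]
    if fish:
        q=np.hypot(x,y); t=np.arctan2(q,z); x,y=x/q*t,y/q*t
    else: x,y=x/z,y/z
    return np.array([K[0,0]*x+K[0,2],K[1,1]*y+K[1,2]])
H={'red':[(0,8),(172,180)],'blue':[(105,125)],'teal':[(78,98)],'yellow':[(22,33)],'green':[(50,75)]}
def mask(im,col,s=110,v=50):
    h=cv2.cvtColor(im,cv2.COLOR_RGB2HSV); m=np.zeros(im.shape[:2],np.uint8)
    for a,b in H[col]: m|=cv2.inRange(h,(a,s,v),(b,255,255))
    return m
def blobs(m,amin=20):
    n,l,st,ce=cv2.connectedComponentsWithStats(m)
    return [(ce[i],st[i,4],l==i) for i in range(1,n) if st[i,4]>=amin]
def wrench(c,bm,fish=False,z=.007):
    ys,xs=np.nonzero(bm); P=np.array([onz(c,(x,y),z,fish)[:2] for x,y in zip(xs,ys)])
    cs,hi=cv2.findContours(bm.astype(np.uint8),cv2.RETR_CCOMP,cv2.CHAIN_APPROX_NONE)
    holes=[k for k in range(len(cs)) if hi[0][k][3]>=0]
    m=P.mean(0); w,V=np.linalg.eigh(np.cov((P-m).T)); ax=V[:,1]
    eye=None
    if holes:
        k=max(holes,key=lambda k:cv2.contourArea(cs[k])); q=cs[k][:,0].mean(0); eye=onz(c,q,z,fish)[:2]
        if (eye-m)@ax<0: ax=-ax
    t=(P-m)@ax; return dict(cen=m,eye=eye,yaw=np.degrees(np.arctan2(ax[1],ax[0])),lo=m+ax*t.min(),hi=m+ax*t.max(),L=np.ptp(t))
def to(x,y,z,yaw=None):
    "turn (scaled, about tool z) first, then scaled shifts along the turned tool axes"
    o=status.get_obs(); R=Ro.from_euler('xyz',o['orientation']).as_matrix(); p=o['eef_pos']
    y0=np.degrees(np.arctan2(R[1,0],R[0,0])); 
    if yaw is None: yaw=y0
    d=(yaw-y0+180)%360-180; Rt=Ro.from_euler('z',d,degrees=True).as_matrix()@R
    s=Rt.T@(np.array([x,y,z])-p)/.5
    print('yaw0 %.1f turn %.4f | shift'%(y0,-d/180),s.round(4),'pos',p.round(4),'w',round(o['gripper_width'],4),'t',round(o['time_s'],1),'F',np.round(o['wrist_force'],1))
E
python3 - <<'E'
from h import *
im=eyes.get_image('top'); c=cam('top')
np.set_printoptions(precision=4,suppress=True)
for col in H:
    for ce,a,bm in blobs(mask(im,col)):
        if a>1500: continue
        print(col,ce.round(1),a,'z0',onz(c,ce,0)[:2],'z.098',onz(c,ce,.098)[:2],'z.125',onz(c,ce,.125)[:2])
        if col in('red','blue') and 180<ce[1]<260 and 200<ce[0]<310: print('  WR',wrench(c,bm))
cv2.imwrite('pics/crop1.png',cv2.resize(im[80:290,70:370,::-1],None,fx=2.6,fy=2.6,interpolation=cv2.INTER_CUBIC))
E
```

```text
red [162.1  86.9] 183 z0 [0.924 0.227] z.098 [0.8884 0.2096] z.125 [0.8786 0.2048]
red [127.   87.6] 193 z0 [0.9238 0.3397] z.098 [0.8882 0.3146] z.125 [0.8783 0.3077]
red [112.6 101.6] 20 z0 [0.8781 0.3852] z.098 [0.8456 0.357 ] z.125 [0.8366 0.3492]
red [164.9 153.8] 403 z0 [0.7049 0.2173] z.098 [0.6841 0.2005] z.125 [0.6784 0.1958]
red [215.4 148.9] 111 z0 [0.7177 0.0578] z.098 [0.696  0.0518] z.125 [0.6901 0.0501]
red [275.7 149.9] 112 z0 [ 0.711  -0.1328] z.098 [ 0.6898 -0.1259] z.125 [ 0.684 -0.124]
red [221.2 224. ] 312 z0 [0.4801 0.0424] z.098 [0.4745 0.0374] z.125 [0.4729 0.036 ]
  WR {'cen': array([0.4799, 0.042 ]), 'eye': array([0.475, 0.043]), 'yaw': np.float64(175.56516386903579), 'lo': array([0.5544, 0.0362]), 'hi': array([0.4074, 0.0476]), 'L': np.float64(0.14750469688280277)}
red [473.3 299.7] 244 z0 [ 0.2345 -0.7236] z.098 [ 0.2455 -0.6768] z.125 [ 0.2486 -0.6639]
red [504.7 299.7] 190 z0 [ 0.2326 -0.82  ] z.098 [ 0.2437 -0.7666] z.125 [ 0.2468 -0.7519]
blue [226.8 105.2] 1079 z0 [0.8599 0.0201] z.098 [0.8286 0.0166] z.125 [0.82   0.0156]
blue [102.2 182.3] 362 z0 [0
[... 567 characters left out ...]
0 [ 0.8849 -0.3202] z.098 [ 0.852  -0.3007] z.125 [ 0.8429 -0.2953]
teal [285.5 115.4] 131 z0 [ 0.823  -0.1671] z.098 [ 0.7942 -0.1579] z.125 [ 0.7863 -0.1554]
teal [133.8 167.8] 347 z0 [0.6618 0.315 ] z.098 [0.644  0.2916] z.125 [0.639  0.2851]
teal [255.1 230.8] 160 z0 [ 0.4569 -0.0622] z.098 [ 0.4529 -0.0601] z.125 [ 0.4518 -0.0595]
teal [504.2 262.5] 153 z0 [ 0.3447 -0.8285] z.098 [ 0.3483 -0.7746] z.125 [ 0.3492 -0.7597]
teal [106.7 272.1] 198 z0 [0.34   0.3936] z.098 [0.3439 0.3648] z.125 [0.345  0.3569]
yellow [336.8 232. ] 89 z0 [ 0.4484 -0.3154] z.098 [ 0.445  -0.2961] z.125 [ 0.444  -0.2908]
green [336.5 269.1] 70 z0 [ 0.3351 -0.3096] z.098 [ 0.3393 -0.2907] z.125 [ 0.3405 -0.2855]
```

View pics/crop1.png

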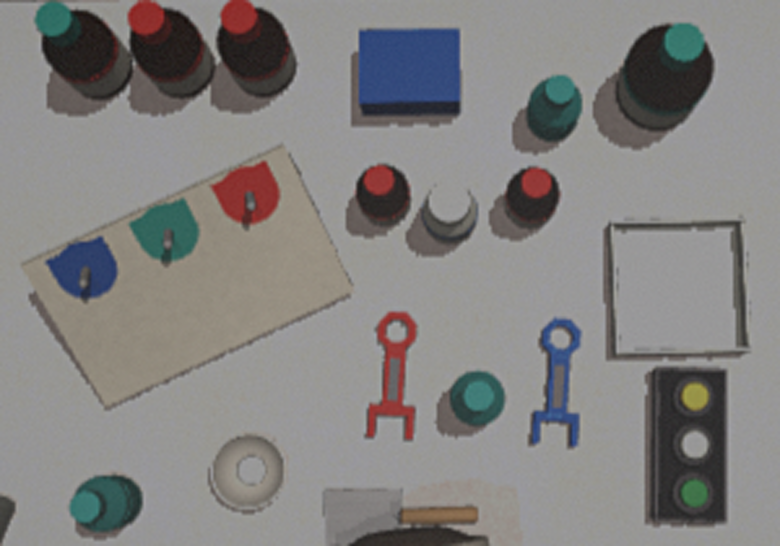

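The crop confirms the choice. The small red-capped ambers are at crop (382,190) and (533,190). The red wrench's eye is at (396,330) and the blue one's at (560,336). Pegs, left to right, are blue, teal and red, and the keys are yellow, white and green going towards the robot. I'll take the rack pose from its corners and then go to the red wrench.

```bash
python3 - <<'E'
from h import *
np.set_printoptions(precision=4,suppress=True)
c=cam('top'); f=lambda u,v:(u/2.6+70-.3,v/2.6+80-.3)
TL,TR=onz(c,f(22,264),.115),onz(c,f(284,145),.115)
BR,BL=onz(c,f(351,288),.0175),onz(c,f(107,408),.0175)
print(TL,TR,BR,BL,np.linalg.norm(TL-TR),np.linalg.norm(BL-BR))
for a,b in((TL,TR),(BL,BR)): d=a-b; print(np.degrees(np.arctan2(-d[0],d[1])))
C=(TL+TR+BR+BL)/4; print('rack C',C)
for n,p in(('W',f(695,444)),('Y',f(695,397)),('G',f(694,493))): print(n,onz(c,p,.052))
T=[onz(c,f(*q),.03) for q in((606,223),(741,219),(749,350),(611,357))]; print('tray',np.mean(T,0),T)
to(.43,.04,.231,-4.4)
E
```

```text
[0.6044 0.4468 0.115 ] [0.7343 0.1569 0.115 ] [0.5835 0.0913 0.0175] [0.447  0.3779 0.0175] 0.3176370989365067 0.3175235938164363
24.136383582399645
25.45947912274455
rack C [0.5923 0.2682 0.0663]
W [ 0.3919 -0.3035  0.052 ]
Y [ 0.4454 -0.3058  0.052 ]
G [ 0.3366 -0.3     0.052 ]
tray [ 0.5763 -0.2942  0.03  ] [array([ 0.6542, -0.2131,  0.03  ]), array([ 0.6561, -0.3741,  0.03  ]), array([ 0.4999, -0.376 ,  0.03  ]), array([ 0.4948, -0.2136,  0.03  ])]
yaw0 12.8 turn 0.0954 | shift [ 0.512  -1.2442  0.0009] pos [ 0.127  -0.5606  0.2308] w 0.0855 t 0.1 F [-0.1  0.4 -0.1]
```

>>> {"name": "servo_tool", "arguments": {"moves": [[0,0,0,0.032],[0,0,0,0.032],[0,0,0,0.031],[0.032,-0.078,0,0],[0.032,-0.078,0,0],[0.032,-0.078,0,0],[0.032,-0.078,0,0],[0.032,-0.078,0,0],[0.032,-0.078,0,0],[0.032,-0.078,0,0],[0.032,-0.078,0,0],[0.032,-0.078,0,0]], "jaw": 45}}

```text
time_s: 1.35
eef_pos: [0.2974, -0.22, 0.2313]
orientation: [3.142, -0.0, -0.076]
wrist_force: [-0.2, -0.3, 0.4]
gripper_width: 0.0449
gripper_force: 0.0
```

>>> {"name": "servo_tool", "arguments": {"moves": [[0.032,-0.078,0,0],[0.032,-0.078,0,0],[0.032,-0.078,0,0],[0.032,-0.078,0,0],[0.032,-0.078,0,0],[0.032,-0.078,0,0],[0.032,-0.078,0,0],[0,0,0,0],[0,0,0,0]]}}

```text
time_s: 2.25
eef_pos: [0.4293, 0.0427, 0.2309]
orientation: [3.141, 0.001, -0.073]
wrist_force: [-1.1, 0.4, -0.1]
gripper_width: 0.045
gripper_force: 0.0
```

```bash
python3 - <<'E'
from h import *
np.set_printoptions(precision=4,suppress=True)
to(.43,.04,.231,-4.4)
w=eyes.get_image('wrist');c=cam('wrist');t=eyes.get_image('top')
print(c, proj(c,status.get_obs()['eef_pos'],True))
cv2.imwrite('pics/a1.png',np.vstack([np.hstack([w,t])])[...,::-1][:, :, :])
im=cv2.imread('pics/a1.png'); cv2.imwrite('pics/a1.png',cv2.resize(im,(800,300),interpolation=cv2.INTER_AREA))
np.save('w1.npy',w)
for ce,a,bm in blobs(mask(w,'red')):
    print(ce.round(1),a)
    if a>300:
        print(wrench(c,bm,True))
E
```

```text
yaw0 -4.2 turn 0.0011 | shift [ 0.0018  0.0053 -0.0001] pos [0.4293 0.0427 0.2309] w 0.045 t 2.2 F [-1.1  0.4 -0.1]
(array([[297.3186,   0.    , 257.0611],
       [  0.    , 297.3186, 192.9682],
       [  0.    ,   0.    ,   1.    ]]), array([0.5032, 0.037 , 0.3722]), array([[-0.0742,  0.9541,  0.2901],
       [-0.9972, -0.071 , -0.0217],
       [-0.0001, -0.2909,  0.9567]])) [258.9992 249.1734]
[252.4 124.1] 2189
{'cen': array([0.4801, 0.0444]), 'eye': array([0.4722, 0.0446]), 'yaw': np.float64(175.32379388798284), 'lo': array([0.5532, 0.0385]), 'hi': array([0.4034, 0.0507]), 'L': np.float64(0.15037490928921227)}
```

View pics/a1.png

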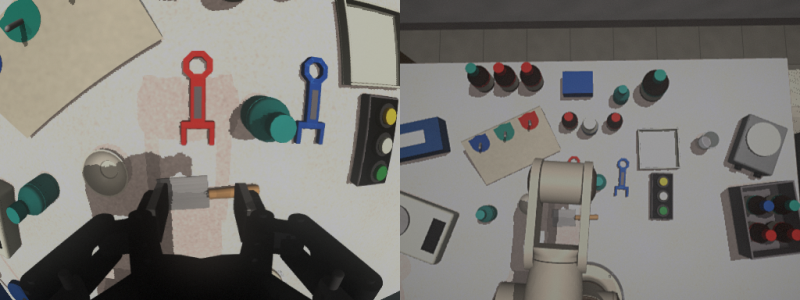

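The red wrench shows in the wrist view at half-scale (198,98), with its eye at (197,65). Blue is at (313,100). There's no teal wrench in view, so there are two wrenches. Next I descend on the red handle.

```bash
python3 - <<'E'
from h import *
to(.479,.0446,.003,-4.7)
E
```

```text
yaw0 -4.4 turn 0.0019 | shift [ 0.099  -0.0145  0.4564] pos [0.4292 0.0415 0.2312] w 0.0451 t 2.4 F [-0.5 -0.8  0.4]
```

>>> {"name": "servo_tool", "arguments": {"moves": [[0.05,-0.007,0,0.002],[0.049,-0.007,0,0],[0,0,0.08,0],[0,0,0.08,0],[0,0,0.08,0],[0,0,0.08,0],[0,0,0.06,0],[0,0,0.04,0],[0,0,0.02,0],[0,0,0.0164,0],[0,0,0,0],[0,0,0,0]], "jaw": 45}}

```text
time_s: 3.55
eef_pos: [0.4798, 0.0449, 0.004]
orientation: [-3.141, -0.001, -0.082]
wrist_force: [1.3, -0.1, -0.1]
gripper_width: 0.0453
gripper_force: 0.0
```

>>> {"name": "servo_tool", "arguments": {"moves": [[0,0,0,0],[0,0,0,0],[0,0,0,0],[0,0,0,0],[0,0,0,0],[0,0,0,0]], "jaw": 10}}

```text
time_s: 4.15
eef_pos: [0.4799, 0.0452, 0.0042]
orientation: [-3.142, -0.001, -0.082]
wrist_force: [-2.5, -0.4, 9.9]
gripper_width: 0.0221
gripper_force: 59.4
```

>>> {"name": "servo_tool", "arguments": {"moves": [[0,0,-0.02,0],[0,0,-0.06,0],[0,0,-0.08,0],[0,0,-0.08,0],[0,0,-0.08,0],[0,0,-0.08,0],[0,0,0,-0.041],[0,0,0,-0.041],[0,0,0,-0.041],[0,0,0,-0.041],[0,0,0,0],[0,0,0,0]]}}

```text
time_s: 5.35
eef_pos: [0.4793, 0.0452, 0.2036]
orientation: [3.141, -0.0, 0.429]
wrist_force: [-0.6, -1.4, -0.6]
gripper_width: 0.022
gripper_force: 59.3
```

```bash
python3 - <<'E'
from h import *
np.set_printoptions(precision=4,suppress=True)
a=np.radians(24.7); x=np.array([np.cos(a),np.sin(a),0]);y=np.array([-np.sin(a),np.cos(a),0])
w=eyes.get_image('wrist');c=cam('wrist')
cv2.imwrite('pics/a2.png',w[...,::-1])
o=status.get_obs();p=o['eef_pos'];print(p,o['gripper_width'],np.degrees(o['orientation']))
for ce,n,bm in blobs(mask(w,'red'),100):
    print(ce.round(1),n)
for n in('blue','teal'):
    for ce,k,bm in blobs(mask(w,n),300): print(n,ce,k,onz(c,ce,.098,True))
E
```

```text
[0.4793 0.0452 0.2035] 0.022387164068119577 [179.9972  -0.019   24.6097]
[329.1  15.4] 209
[448.1  84.3] 257
[496.3  83.7] 970
[256.9 203.8] 9630
blue [390.2457 232.9608] 1172 [ 0.4959 -0.0902  0.098 ]
teal [503.7868  24.8605] 638 [ 0.7598 -0.1163  0.098 ]
teal [332.1215 247.3571] 1910 [ 0.4594 -0.042   0.098 ]
```

View pics/a2.png

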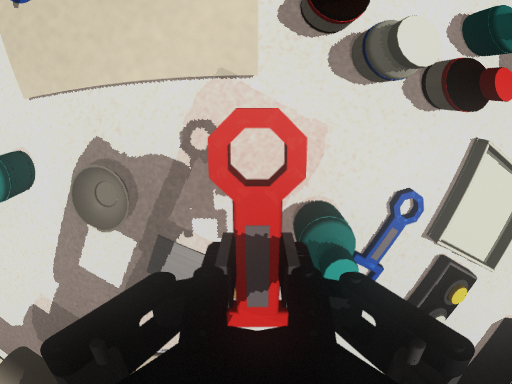

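```bash
python3 - <<'E'
from h import *
np.set_printoptions(precision=4,suppress=True)
c=cam('wrist');print('eye',onz(c,(257,153),.2035+.01,True),onz(c,(257,153),.2035+.003,True))
to(.568,.146,.2035,24.7)
E
```

```text
eye [0.5274 0.0679 0.2135] [0.5264 0.0674 0.2065]
yaw0 24.6 turn -0.0005 | shift [ 0.2454 -0.109   0.0001] pos [0.4793 0.0452 0.2035] w 0.0224 t 5.4 F [0.4 0.5 0. ]
```

>>> {"name": "servo_tool", "arguments": {"moves": [[0.041,-0.018,0,0],[0.041,-0.018,0,0],[0.041,-0.018,0,0],[0.041,-0.018,0,0],[0.041,-0.018,0,0],[0.04,-0.018,0,0],[0,0,0,0],[0,0,0,0]]}}

```text
time_s: 6.2
eef_pos: [0.5677, 0.1457, 0.2029]
orientation: [-3.141, 0.001, 0.432]
wrist_force: [0.0, -0.1, -1.1]
gripper_width: 0.0221
gripper_force: 59.3
```

```bash
python3 - <<'E'
from h import *
w=eyes.get_image('wrist');c=cam('wrist'); np.set_printoptions(precision=4,suppress=True)
cv2.imwrite('pics/a3.png',cv2.resize(w[:300,60:460,::-1],None,fx=2,fy=2,interpolation=cv2.INTER_CUBIC))
np.savez('a3.npz',K=c[0],e=c[1],R=c[2])
print(status.get_obs()['eef_pos']);print('tip',proj(c,(.660,.189,.141),True),'base',proj(c,(.6825,.1995,.0975),True))
E
```

```text
[0.5675 0.1454 0.2031]
tip [256.4768  64.8273] base [256.4446  42.763 ]
```

View pics/a3.png

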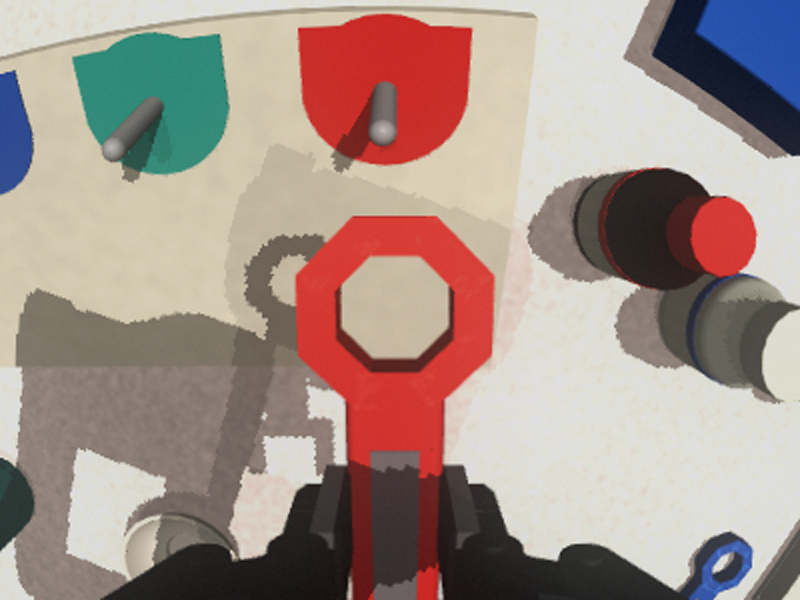

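The view shows the red peg's tip at crop (382,132) and its base at (386,88), with the eye at (396,305). The teal peg is to the left at (112,150). I'll compute the exact offset from this.

```bash
python3 - <<'E'
from h import *
np.set_printoptions(precision=4,suppress=True)
d=np.load('a3.npz');c=(d['K'],d['e'],d['R'])
f=lambda u,v:(u/2+60,v/2)
tip=onz(c,f(382,130),.138,True); base=onz(c,f(386,88),.0985,True)
tt=onz(c,f(113,150),.138,True)
eye=onz(c,f(396,300),.206+.007,True)
print('tip',tip,'base',base,'teal tip',tt,'eye',eye)
v=tip-base; print(np.linalg.norm(v), np.degrees(np.arctan2(-v[1],-v[0])), 'rowyaw',np.degrees(np.arctan2(-(tt-tip)[0],(tt-tip)[1])),np.linalg.norm(tt-tip))
p=status.get_obs()['eef_pos'];print('eye-tcp',eye-p)
to(*(p[:2]+tip[:2]-eye[:2]),.2035,24.7)
E
```

```text
tip [0.6587 0.1925 0.138 ] base [0.6802 0.2015 0.0985] teal tip [0.6168 0.282  0.138 ] eye [0.617  0.1683 0.213 ]
0.04584476644399887 22.728157789774603 rowyaw 25.08114413710326 0.09877402565029579
eye-tcp [0.0495 0.0229 0.0099]
yaw0 24.7 turn 0.0003 | shift [ 0.096  -0.0092 -0.0009] pos [0.5675 0.1454 0.2031] w 0.0219 t 6.2 F [-0.7  0.5 -1.3]
```

>>> {"name": "servo_tool", "arguments": {"moves": [[0.022,-0.003,0.01,0],[0.022,-0.003,0.03,0],[0.021,-0.003,0.043,0],[0,0,0,0],[0,0,0,0]]}}

```text
time_s: 6.75
eef_pos: [0.5953, 0.1633, 0.1609]
orientation: [-3.141, 0.002, 0.433]
wrist_force: [0.3, 0.1, -0.6]
gripper_width: 0.0224
gripper_force: 59.3
```

```bash
python3 - <<'E'
from h import *
w=eyes.get_image('wrist');c=cam('wrist'); np.set_printoptions(precision=4,suppress=True)
cv2.imwrite('pics/a4.png',cv2.resize(w[40:240,150:370,::-1],None,fx=2.5,fy=2.5,interpolation=cv2.INTER_CUBIC))
to(.6587-.0141-.0495,.1925-.0066-.0229,.162,25)
E
```

```text
yaw0 24.8 turn -0.0010 | shift [-0.0009  0.0002 -0.0003] pos [0.5955 0.1633 0.1618] w 0.0224 t 6.8 F [-1.4 -0.3 -0.7]
```

View pics/a4.png

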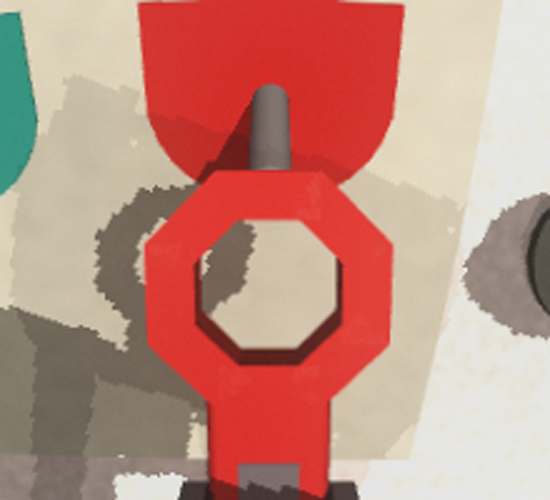

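Laterally aligned: peg and eye are both at crop x ≈ 270. I'll descend along the peg axis and watch the force.

>>> {"name": "servo_tool", "arguments": {"moves": [[0.006,0,0.01,0],[0.006,0,0.01,0],[0.006,0,0.01,0],[0.006,0,0.01,0],[0.006,0,0.01,0],[0,0,0,0]]}}

```text
time_s: 7.4
eef_pos: [0.6091, 0.1697, 0.1356]
orientation: [-3.141, 0.001, 0.433]
wrist_force: [0.4, -0.1, -0.3]
gripper_width: 0.0225
gripper_force: 63.9
```

```bash
python3 - <<'E'
from h import *
w=eyes.get_image('wrist')
cv2.imwrite('pics/a5.png',cv2.resize(w[40:240,150:370,::-1],None,fx=2,fy=2,interpolation=cv2.INTER_CUBIC))
to(.6587-.0495,.1925-.0229,.135,25)
E
```

```text
yaw0 24.8 turn -0.0010 | shift [0.0002 0.0003 0.0023] pos [0.609  0.1697 0.1361] w 0.0223 t 7.5 F [ 0.1 -0.8 -0.9]
```

View pics/a5.png

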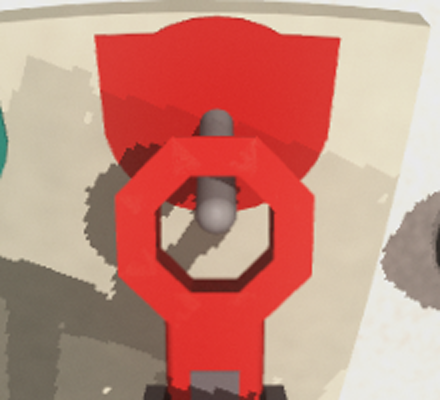

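The peg tip is inside the hole at crop (215,212), about 3 mm ahead of the hole centre at (215,228). I'll nudge forward and continue down the axis.

>>> {"name": "servo_tool", "arguments": {"moves": [[0.005,0,0,0],[0.006,0,0.01,0],[0.006,0,0.01,0],[0.006,0,0.01,0],[0.006,0,0.01,0],[0,0,0,0]]}}

```text
time_s: 8.05
eef_pos: [0.6222, 0.1758, 0.1155]
orientation: [-3.141, 0.001, 0.433]
wrist_force: [0.3, -0.4, -0.2]
gripper_width: 0.0221
gripper_force: 63.9
```

>>> {"name": "servo_tool", "arguments": {"moves": [[0.003,0,0.005,0],[0.003,0,0.005,0],[0,0,0.004,0],[0,0,0.004,0],[0,0,0,0],[0,0,0,0]]}}

```text
time_s: 8.65
eef_pos: [0.625, 0.177, 0.108]
orientation: [3.142, -0.0, 0.433]
wrist_force: [-0.5, 0.5, 2.4]
gripper_width: 0.0215
gripper_force: 64.4
```

>>> {"name": "servo_tool", "arguments": {"moves": [[0,0,0.006,0],[0,0,0.006,0],[0,0,0.006,0],[0,0,0,0]]}}

```text
time_s: 9.05
eef_pos: [0.6244, 0.1768, 0.0984]
orientation: [-3.141, 0.001, 0.433]
wrist_force: [-8.0, -2.7, 6.6]
gripper_width: 0.0216
gripper_force: 65.5
```

>>> {"name": "servo_tool", "arguments": {"moves": [[0,0,0,0],[0,0,0,0],[0,0,0,0],[0,0,0,0],[0,0,0,0],[0,0,-0.04,0],[0,0,-0.06,0],[0,0,-0.06,0],[0,0,-0.04,0],[0,0,0,0]], "jaw": 50}}

```text
time_s: 10.05
eef_pos: [0.626, 0.1772, 0.202]
orientation: [3.14, -0.005, 0.433]
wrist_force: [-0.0, -0.3, 0.1]
gripper_width: 0.05
gripper_force: 0.0
```

```bash
python3 - <<'E'
from h import *
w=eyes.get_image('wrist');c=cam('wrist');np.savez('a6.npz',K=c[0],e=c[1],R=c[2])
cv2.imwrite('pics/a6.png',cv2.resize(w[20:320,110:410,::-1],None,fx=2,fy=2,interpolation=cv2.INTER_CUBIC))
to(.63,.18,.2,24.8)
E
```

```text
yaw0 24.8 turn 0.0001 | shift [ 0.0107 -0.0014 -0.0002] pos [0.6254 0.1771 0.1999] w 0.0498 t 10.1 F [-0.  -0.  -0.7]
```

View pics/a6.png

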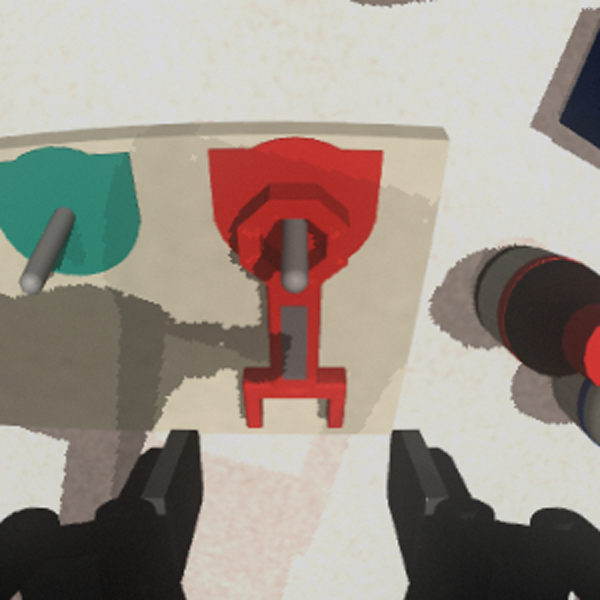

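The red wrench is hanging on its peg and lying flat on the face: peg in the eye at crop (295,250), jaw down at (295,400). Next is the blue wrench.

```bash
python3 - <<'E'
from h import *
to(.42,-.15,.215,-6.4)
E
```

```text
yaw0 24.8 turn 0.1735 | shift [-0.3353  0.6959 -0.0306] pos [0.6254 0.1771 0.1999] w 0.0498 t 10.1 F [-0.  -0.  -0.7]
```

>>> {"name": "servo_tool", "arguments": {"moves": [[0,0,-0.015,0.044],[0,0,-0.015,0.044],[0,0,0,0.043],[0,0,0,0.0425],[-0.042,0.087,0,0],[-0.042,0.087,0,0],[-0.042,0.087,0,0],[-0.042,0.087,0,0],[-0.042,0.087,0,0],[-0.042,0.087,0,0],[-0.042,0.087,0,0],[-0.041,0.087,0,0]], "jaw": 45}}

```text
time_s: 11.3
eef_pos: [0.418, -0.1512, 0.2126]
orientation: [-3.141, 0.001, -0.111]
wrist_force: [1.5, -0.1, 0.3]
gripper_width: 0.0449
gripper_force: 0.0
```

>>> {"name": "servo_tool", "arguments": {"moves": [[0,0,0,0],[0,0,0,0]]}}

```text
time_s: 11.5
eef_pos: [0.4191, -0.1508, 0.2129]
orientation: [-3.141, 0.001, -0.115]
wrist_force: [0.2, 0.8, -0.1]
gripper_width: 0.0451
gripper_force: 0.0
```

```bash
python3 - <<'E'
from h import *
np.set_printoptions(precision=4,suppress=True)
w=eyes.get_image('wrist');c=cam('wrist')
for ce,a,bm in blobs(mask(w,'blue'),300):
    print(ce.round(1),a)
    q=wrench(c,bm,True); print(q)
    ax=(q['lo']-q['hi'])/q['L']
    if q['lo'][0]<q['hi'][0]: ax=-ax
    to(*q['cen'],.004,np.degrees(np.arctan2(ax[1],ax[0])))
E
```

```text
[251.4 124.9] 2113
{'cen': array([ 0.4708, -0.1484]), 'eye': array([ 0.4614, -0.1477]), 'yaw': np.float64(174.80981426520415), 'lo': array([ 0.5423, -0.1549]), 'hi': array([ 0.3932, -0.1414]), 'L': np.float64(0.14976854496127667)}
yaw0 -6.5 turn -0.0071 | shift [ 0.1021 -0.0121  0.4178] pos [ 0.4196 -0.15    0.213 ] w 0.0451 t 11.6 F [ 0.3 -0.3  0.1]
```

>>> {"name": "servo_tool", "arguments": {"moves": [[0.05,-0.006,0,-0.007],[0.048,-0.006,0,0],[0,0,0.08,0],[0,0,0.08,0],[0,0,0.08,0],[0,0,0.07,0],[0,0,0.05,0],[0,0,0.03,0],[0,0,0.018,0],[0,0,0.01,0],[0,0,0,0],[0,0,0,0]]}}

```text
time_s: 12.75
eef_pos: [0.4695, -0.149, 0.0052]
orientation: [3.141, -0.001, -0.089]
wrist_force: [0.8, -0.6, 0.4]
gripper_width: 0.0443
gripper_force: 0.0
```

>>> {"name": "servo_tool", "arguments": {"moves": [[0,0,0,0],[0,0,0,0],[0,0,0,0],[0,0,0,0],[0,0,0,0],[0,0,0,0]], "jaw": 10}}

```text
time_s: 13.35
eef_pos: [0.4695, -0.1492, 0.0055]
orientation: [3.141, -0.001, -0.09]
wrist_force: [-2.6, 1.0, 8.6]
gripper_width: 0.0217
gripper_force: 59.3
```

>>> {"name": "servo_tool", "arguments": {"moves": [[0,0,-0.02,0],[0,0,-0.06,0],[0,0,-0.08,0],[0,0,-0.08,0],[0,0,-0.08,0],[0,0,-0.08,0],[0,0,0,-0.042],[0,0,0,-0.042],[0,0,0,-0.042],[0,0,0,-0.041],[0,0,0,0]]}}

```text
time_s: 14.45
eef_pos: [0.4689, -0.1491, 0.2054]
orientation: [3.141, -0.0, 0.437]
wrist_force: [0.5, 0.4, -1.2]
gripper_width: 0.0225
gripper_force: 59.2
```

```bash
python3 - <<'E'
from h import *
to(.484,.332,.205,24.9)
E
```

```text
yaw0 25.1 turn 0.0008 | shift [ 4.325e-01 -8.601e-01  6.000e-04] pos [ 0.4689 -0.1491  0.2054] w 0.0225 t 14.4 F [ 0.5  0.4 -1.2]
```

>>> {"name": "servo_tool", "arguments": {"moves": [[0.039,-0.078,0,0.001],[0.039,-0.078,0,0],[0.039,-0.078,0,0],[0.04,-0.078,0,0],[0.039,-0.078,0,0],[0.039,-0.078,0,0],[0.04,-0.078,0,0],[0.039,-0.078,0,0],[0.04,-0.078,0,0],[0.039,-0.079,0,0],[0.04,-0.079,0,0],[0,0,0,0]]}}

```text
time_s: 15.65
eef_pos: [0.4849, 0.3362, 0.2045]
orientation: [-3.14, -0.0, 0.431]
wrist_force: [0.2, -1.8, -1.1]
gripper_width: 0.0223
gripper_force: 59.3
```

>>> {"name": "servo_tool", "arguments": {"moves": [[0,0,0,0],[0,0,0,0]]}}

```text
time_s: 15.85
eef_pos: [0.4856, 0.3313, 0.2049]
orientation: [3.141, 0.0, 0.429]
wrist_force: [0.2, -0.1, -0.5]
gripper_width: 0.022
gripper_force: 59.3
```

```bash
python3 - <<'E'
from h import *
w=eyes.get_image('wrist');c=cam('wrist'); np.set_printoptions(precision=4,suppress=True)
cv2.imwrite('pics/b1.png',cv2.resize(w[:300,60:460,::-1],None,fx=2,fy=2,interpolation=cv2.INTER_CUBIC))
np.savez('b1.npz',K=c[0],e=c[1],R=c[2])
to(.484,.332,.205,24.9)
t=eyes.get_image('top'); cv2.imwrite('pics/top_b1.png',t[...,::-1])
E
```

```text
yaw0 24.6 turn -0.0017 | shift [-0.0025 -0.0031  0.    ] pos [0.4858 0.3311 0.205 ] w 0.0218 t 15.9 F [ 0.6 -0.7 -1.2]
```

View pics/b1.png

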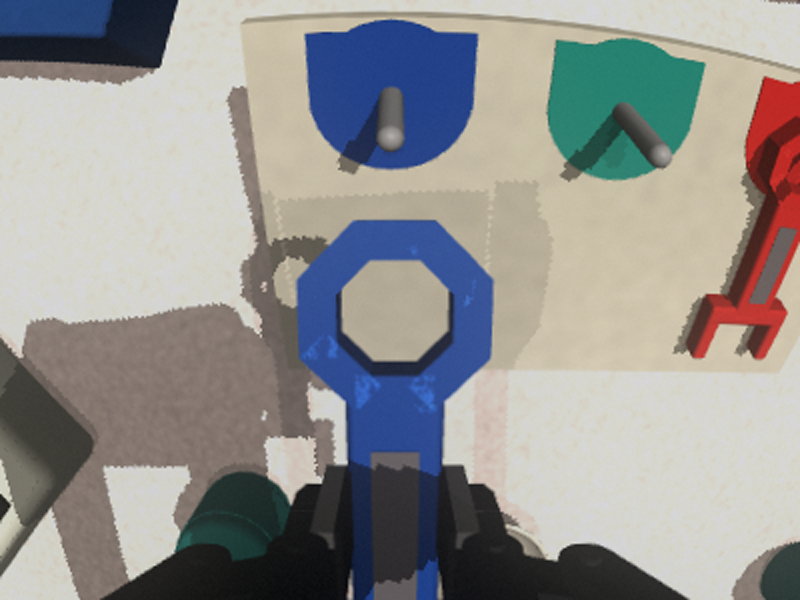

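The blue peg's tip is at crop (390,136) and its base at (391,92), with the eye at (396,308). The red wrench hangs flat on the right. I'll compute the offset the same way as before.

```bash
python3 - <<'E'
from h import *
np.set_printoptions(precision=4,suppress=True)
d=np.load('b1.npz');c=(d['K'],d['e'],d['R'])
f=lambda u,v:(u/2+60,v/2)
tip=onz(c,f(390,134),.138,True); eye=onz(c,f(396,303),.205+.0015+.007,True)
p=status.get_obs()['eef_pos'];print(tip,eye-p)
x=np.array([np.cos(np.radians(25)),np.sin(np.radians(25))])
g=p[:2]+tip[:2]-eye[:2]+x*.0025
to(*g,.205,25)
g=g-x*.0156
to(*g,.1635,25)
E
```

```text
[0.5772 0.3751 0.138 ] [0.0487 0.0225 0.0084]
yaw0 24.6 turn -0.0022 | shift [ 0.1006 -0.003   0.0002] pos [0.4858 0.331  0.2051] w 0.0222 t 15.9 F [ 0.1 -0.1 -0.8]
yaw0 24.6 turn -0.0022 | shift [ 0.0694 -0.003   0.0831] pos [0.4858 0.331  0.2051] w 0.0222 t 15.9 F [ 0.1 -0.1 -0.8]
```

>>> {"name": "servo_tool", "arguments": {"moves": [[0.023,-0.001,0.01,-0.002],[0.023,-0.001,0.03,0],[0.0234,-0.001,0.043,0],[0,0,0,0],[0,0,0,0],[0.006,0,0.01,0],[0.006,0,0.01,0],[0.006,0,0.01,0],[0.006,0,0.01,0],[0.006,0,0.01,0],[0,0,0,0],[0,0,0,0]]}}

```text
time_s: 17.15
eef_pos: [0.53, 0.3544, 0.138]
orientation: [-3.142, 0.0, 0.438]
wrist_force: [0.1, 0.0, -1.1]
gripper_width: 0.0219
gripper_force: 59.3
```

```bash
python3 - <<'E'
from h import *
w=eyes.get_image('wrist')
cv2.imwrite('pics/b2.png',cv2.resize(w[40:240,150:370,::-1],None,fx=2,fy=2,interpolation=cv2.INTER_CUBIC))
to(.5,.35,.135,25)
E
```

```text
yaw0 25.1 turn 0.0005 | shift [-0.0582 -0.0173  0.0066] pos [0.53   0.3545 0.1383] w 0.022 t 17.2 F [-0.4 -0.6 -0.4]
```

View pics/b2.png

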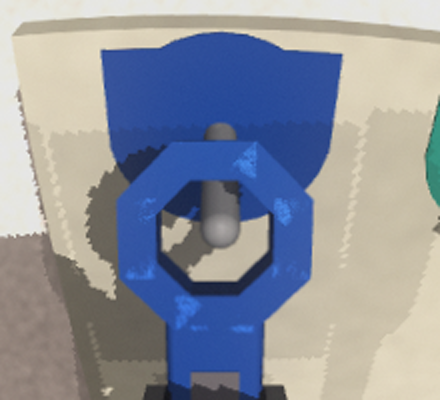

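The peg tip at crop (220,232) is centred in the hole at (215,233). I'll continue down the axis.

>>> {"name": "servo_tool", "arguments": {"moves": [[0.006,0.001,0.01,0],[0.006,0.001,0.01,0],[0.006,0,0.01,0],[0.006,0,0.01,0],[0.005,0,0.01,0],[0.002,0,0.005,0],[0,0,0.004,0],[0,0,0,0]]}}

```text
time_s: 18.0
eef_pos: [0.5443, 0.36, 0.1087]
orientation: [-3.142, 0.0, 0.438]
wrist_force: [-5.7, -2.3, 3.9]
gripper_width: 0.022
gripper_force: 59.9
```

>>> {"name": "servo_tool", "arguments": {"moves": [[0,0,0.006,0],[0,0,0.006,0],[0,0,0.006,0],[0,0,0,0]]}}

```text
time_s: 18.4
eef_pos: [0.5438, 0.3599, 0.0997]
orientation: [-3.142, 0.001, 0.438]
wrist_force: [-10.0, -4.0, 6.3]
gripper_width: 0.0219
gripper_force: 61.0
```

>>> {"name": "servo_tool", "arguments": {"moves": [[0,0,0,0],[0,0,0,0],[0,0,0,0],[0,0,0,0],[0,0,0,0],[0,0,-0.04,0],[0,0,-0.06,0],[0,0,-0.06,0],[0,0,-0.05,0],[0,0,0,0]], "jaw": 50}}

```text
time_s: 19.4
eef_pos: [0.5455, 0.3606, 0.2087]
orientation: [-3.141, -0.006, 0.438]
wrist_force: [0.2, -0.1, -0.0]
gripper_width: 0.0499
gripper_force: 0.0
```

```bash
python3 - <<'E'
from h import *
w=eyes.get_image('wrist')
cv2.imwrite('pics/b3.png',cv2.resize(w[0:320,90:510,::-1],None,fx=1.6,fy=1.6,interpolation=cv2.INTER_CUBIC))
to(.65,.05,.205,75)
E
```

```text
yaw0 25.1 turn -0.2772 | shift [-0.5452  0.3634  0.0011] pos [0.545  0.3604 0.2064] w 0.05 t 19.4 F [ 0.2 -0.4 -0.7]
```

View pics/b3.png

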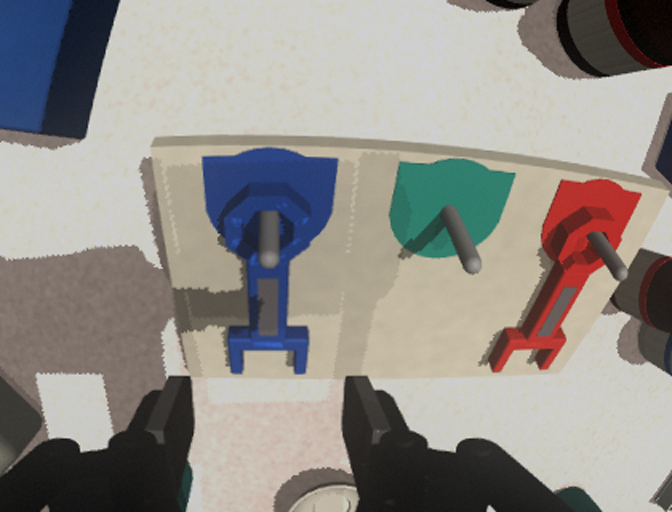

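Both wrenches hang flat on their pegs: blue at crop (268,255), red at (575,255). Now to bottle 1.

>>> {"name": "servo_tool", "arguments": {"moves": [[0,0,0,-0.04],[0,0,0,-0.04],[0,0,0,-0.04],[0,0,0,-0.04],[0,0,0,-0.04],[0,0,0,-0.04],[0,0,0,-0.037],[0,0,0,0]], "jaw": 55}}

```text
time_s: 20.25
eef_pos: [0.5442, 0.36, 0.2035]
orientation: [-3.14, 0.001, 1.31]
wrist_force: [-0.0, -0.1, -0.7]
gripper_width: 0.0547
gripper_force: 0.0
```

```bash
python3 - <<'E'
from h import *
to(.68,.011,.2,75)
E
```

```text
yaw0 75.1 turn 0.0005 | shift [-0.6038  0.4429  0.0071] pos [0.5442 0.36   0.2035] w 0.0547 t 20.2 F [-0.  -0.1 -0.7]
```

>>> {"name": "servo_tool", "arguments": {"moves": [[-0.067,0.049,0,0],[-0.067,0.049,0,0],[-0.067,0.049,0,0],[-0.067,0.049,0,0],[-0.067,0.049,0,0],[-0.067,0.049,0,0],[-0.067,0.049,0,0],[-0.067,0.05,0,0],[-0.067,0.05,0,0],[0,0,0,0],[0,0,0,0]]}}

```text
time_s: 21.35
eef_pos: [0.6801, 0.0106, 0.2036]
orientation: [-3.14, -0.0, 1.304]
wrist_force: [-0.4, -0.3, 0.8]
gripper_width: 0.0549
gripper_force: 0.0
```

```bash
python3 - <<'E'
from h import *
np.set_printoptions(precision=4,suppress=True)
w=eyes.get_image('wrist');c=cam('wrist')
cv2.imwrite('pics/c1.png',w[...,::-1])
for ce,a,bm in blobs(mask(w,'red'),100):
    (u,v),r=cv2.minEnclosingCircle(np.argwhere(bm)[:,::-1].astype(np.float32))
    print(ce.round(1),a,round(r,1),onz(c,ce,.125,True),onz(c,(u,v),.125,True))
    print(' r mm',np.linalg.norm(onz(c,(u+r,v),.125,True)-onz(c,(u,v),.125,True)))
to(.69,.05,.098,75)
E
```

```text
[162.7  36.6] 3110 69.6 [0.6456 0.1561 0.125 ] [0.6527 0.1503 0.125 ]
 r mm 0.052184393925302365
[253.4 145.5] 1594 22.9 [0.6889 0.0555 0.125 ] [0.6887 0.0556 0.125 ]
 r mm 0.017045209864087987
[287.5 265.1] 174 22.7 [ 0.6901 -0.05    0.125 ] [ 0.6868 -0.0591  0.125 ]
 r mm 0.020118616581902157
[294.3 312.7] 885 19.3 [ 0.6849 -0.1043  0.125 ] [ 0.6849 -0.1076  0.125 ]
 r mm 0.018918486083929507
yaw0 74.8 turn -0.0011 | shift [ 0.0795 -0.0001  0.2118] pos [0.6799 0.0116 0.2039] w 0.0552 t 21.4 F [-0.7  0.3 -0. ]
```

>>> {"name": "servo_tool", "arguments": {"moves": [[0.044,-0.002,0,0],[0.0436,-0.003,0,0],[0,0,0,0],[0,0,0.06,0],[0,0,0.06,0],[0,0,0.05,0],[0,0,0.03,0],[0,0,0.012,0],[0,0,0,0],[0,0,0,0]]}}

```text
time_s: 22.4
eef_pos: [0.6896, 0.0545, 0.1]
orientation: [3.14, -0.0, 1.308]
wrist_force: [-0.7, -0.8, -0.0]
gripper_width: 0.0551
gripper_force: 0.0
```

>>> {"name": "servo_tool", "arguments": {"moves": [[0,0,0,0],[0,0,0,0],[0,0,0,0],[0,0,0,0],[0,0,0,0],[0,0,0,0]], "jaw": 20}}

```text
time_s: 23.0
eef_pos: [0.6896, 0.0544, 0.1001]
orientation: [3.14, -0.001, 1.308]
wrist_force: [-1.8, 0.6, 6.8]
gripper_width: 0.0321
gripper_force: 59.4
```

>>> {"name": "servo_tool", "arguments": {"moves": [[0,0,-0.02,0],[0,0,-0.05,0],[0,0,-0.07,0],[0,0,-0.08,0],[0,0,-0.08,0],[0,0,-0.02,0],[0,0,0,0]]}}

```text
time_s: 23.7
eef_pos: [0.6895, 0.0543, 0.2608]
orientation: [3.138, -0.001, 1.308]
wrist_force: [-0.4, -0.2, -3.0]
gripper_width: 0.032
gripper_force: 60.4
```

```bash
python3 - <<'E'
from h import *
to(.576,-.329,.26,75)
E
```

```text
yaw0 75.0 turn -0.0003 | shift [-0.7993 -0.0208  0.0009] pos [0.6895 0.0543 0.2608] w 0.032 t 23.7 F [-0.4 -0.2 -3. ]
```

>>> {"name": "servo_tool", "arguments": {"moves": [[-0.03,-0.001,0,0],[-0.06,-0.002,0,0],[-0.08,-0.002,0,0],[-0.08,-0.002,0,0],[-0.09,-0.002,0,0],[-0.09,-0.002,0,0],[-0.09,-0.002,0,0],[-0.08,-0.002,0,0],[-0.08,-0.002,0,0],[-0.06,-0.002,0,0],[-0.04,-0.001,0,0],[-0.0193,0,0,0]]}}

```text
time_s: 24.9
eef_pos: [0.5746, -0.3305, 0.2572]
orientation: [-3.14, -0.001, 1.307]
wrist_force: [0.3, 0.1, -3.0]
gripper_width: 0.0322
gripper_force: 60.2
```

>>> {"name": "servo_tool", "arguments": {"moves": [[0,0,0,0],[0,0,0,0]]}}

```text
time_s: 25.1
eef_pos: [0.576, -0.328, 0.2583]
orientation: [-3.141, -0.001, 1.309]
wrist_force: [-0.3, -0.7, -3.2]
gripper_width: 0.032
gripper_force: 60.2
```

```bash
python3 - <<'E'
from h import *
to(.576,-.329,.106,75)
w=eyes.get_image('wrist'); t=eyes.get_image('top')
cv2.imwrite('pics/c2.png',cv2.resize(np.hstack([w,t])[...,::-1],(800,300),interpolation=cv2.INTER_AREA))
E
```

```text
yaw0 75.0 turn -0.0000 | shift [-0.0022  0.0006  0.3046] pos [ 0.576  -0.328   0.2583] w 0.032 t 25.1 F [-0.3 -0.7 -3.2]
```

View pics/c2.png

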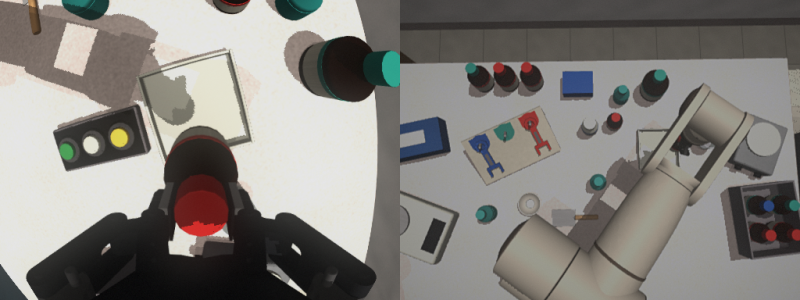

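The wrist view (half scale) shows the held bottle at (205,200) and tray corners at (139,75), (227,49) and (250,138). The keys are green (67,152), white (91,146) and yellow (119,138). I'll check the tray centre from this view.

```bash
python3 - <<'E'
from h import *
np.set_printoptions(precision=4,suppress=True)
c=cam('wrist');s=1.28
P=[onz(c,(a*s,b*s),.03,True) for a,b in((139,75),(227,49),(250,138))]
print(P,'centre',(P[0]+P[2])/2,'sides',np.linalg.norm(P[0]-P[1]),np.linalg.norm(P[1]-P[2]))
for n,q in(('G',(67,152)),('W',(91,146)),('Y',(119,138))): print(n,onz(c,(q[0]*s,q[1]*s),.052,True))
E
```

```text
[array([ 0.5037, -0.2161,  0.03  ]), array([ 0.6491, -0.2139,  0.03  ]), array([ 0.6514, -0.3637,  0.03  ])] centre [ 0.5775 -0.2899  0.03  ] sides 0.145401447780842 0.14986405828572438
G [ 0.3393 -0.2988  0.052 ]
W [ 0.3921 -0.3019  0.052 ]
Y [ 0.4469 -0.303   0.052 ]
```

>>> {"name": "servo_tool", "arguments": {"moves": [[0,0,0.03,0],[0,0,0.06,0],[0,0,0.06,0],[0,0,0.06,0],[0,0,0.04,0],[0,0,0.025,0],[0,0,0.015,0],[0,0,0.01,0],[0,0,0.005,0],[0,0,0,0],[0,0,0,0]]}}

```text
time_s: 26.3
eef_pos: [0.5759, -0.3291, 0.1068]
orientation: [3.141, 0.0, 1.308]
wrist_force: [0.0, 0.5, -3.6]
gripper_width: 0.0321
gripper_force: 60.2
```

>>> {"name": "servo_tool", "arguments": {"moves": [[0,0,0.001,0],[0,0,0.001,0],[0,0,0,0]]}}

```text
time_s: 26.6
eef_pos: [0.5757, -0.329, 0.1052]
orientation: [3.141, -0.0, 1.308]
wrist_force: [-0.7, 0.7, -2.8]
gripper_width: 0.0319
gripper_force: 60.2
```

>>> {"name": "servo_tool", "arguments": {"moves": [[0,0,0,0],[0,0,0,0],[0,0,0,0],[0,0,0,0],[0,0,0,0],[0,0,-0.03,0],[0,0,-0.06,0],[0,0,-0.06,0],[0,0,-0.06,0],[0,0,0,0]], "jaw": 55}}

```text
time_s: 27.6
eef_pos: [0.5768, -0.3297, 0.2161]
orientation: [3.135, 0.003, 1.308]
wrist_force: [0.5, -0.3, 0.6]
gripper_width: 0.0552
gripper_force: 0.0
```

```bash
python3 - <<'E'
from h import *
np.set_printoptions(precision=4,suppress=True)
w=eyes.get_image('wrist');c=cam('wrist')
for ce,a,bm in blobs(mask(w,'red'),100): print(ce.round(1),a,onz(c,ce,.13,True),onz(c,ce,.125,True))
to(.684-.04*.26,-.12-.04*.965,.205,75)
E
```

```text
[258.9 154.4] 120 [ 0.5876 -0.294   0.13  ] [ 0.5874 -0.2949  0.125 ]
[254.  195.5] 1478 [ 0.5754 -0.3248  0.13  ] [ 0.5749 -0.3263  0.125 ]
yaw0 75.0 turn -0.0002 | shift [0.3804 0.0994 0.0169] pos [ 0.5763 -0.3294  0.2135] w 0.0554 t 27.6 F [-0.7  0.1  0.1]
```

>>> {"name": "servo_tool", "arguments": {"moves": [[0.06,0.016,0,0],[0.08,0.021,0,0],[0.08,0.021,0,0],[0.08,0.021,0,0],[0.08,0.021,0,0],[0,0,0,0],[0,0,0,0]]}}

```text
time_s: 28.35
eef_pos: [0.6734, -0.1576, 0.2096]
orientation: [-3.141, 0.0, 1.31]
wrist_force: [0.2, -0.1, -0.2]
gripper_width: 0.0549
gripper_force: 0.0
```

```bash
python3 - <<'E'
from h import *
np.set_printoptions(precision=4,suppress=True)
w=eyes.get_image('wrist');c=cam('wrist')
for ce,a,bm in blobs(mask(w,'red'),300):
    print(ce.round(1),a,onz(c,ce,.125,True))
    if 200<ce[0]<310 and 100<ce[1]<250: to(*onz(c,ce,.125,True)[:2],.1,75)
E
```

```text
[257.1 152.1] 1493 [ 0.683 -0.121  0.125]
yaw0 75.0 turn -0.0001 | shift [0.0777 0.     0.2195] pos [ 0.673  -0.1586  0.2097] w 0.0548 t 28.4 F [ 0.1 -0.9 -0.2]
```

>>> {"name": "servo_tool", "arguments": {"moves": [[0.039,0,0,0],[0.038,0,0,0],[0,0,0,0],[0,0,0.06,0],[0,0,0.06,0],[0,0,0.055,0],[0,0,0.03,0],[0,0,0.0145,0],[0,0,0,0],[0,0,0,0]]}}

```text
time_s: 29.4
eef_pos: [0.6838, -0.1215, 0.1017]
orientation: [3.14, -0.0, 1.308]
wrist_force: [-0.4, 0.3, -0.2]
gripper_width: 0.0548
gripper_force: 0.0
```

>>> {"name": "servo_tool", "arguments": {"moves": [[0,0,0,0],[0,0,0,0],[0,0,0,0],[0,0,0,0],[0,0,0,0],[0,0,0,0]], "jaw": 20}}

```text
time_s: 30.0
eef_pos: [0.6837, -0.1214, 0.1019]
orientation: [3.14, -0.0, 1.308]
wrist_force: [-1.9, 0.7, 6.9]
gripper_width: 0.0323
gripper_force: 59.3
```

>>> {"name": "servo_tool", "arguments": {"moves": [[0,0,-0.02,0],[0,0,-0.05,0],[0,0,-0.07,0],[0,0,-0.08,0],[0,0,-0.08,0],[0,0,-0.02,0],[0,0,0,0]]}}

```text
time_s: 30.7
eef_pos: [0.6837, -0.1214, 0.2622]
orientation: [3.139, -0.0, 1.308]
wrist_force: [0.2, 0.1, -4.9]
gripper_width: 0.0322
gripper_force: 60.6
```

```bash
python3 - <<'E'
from h import *
to(.577,-.256,.26,75)
E
```

```text
yaw0 75.0 turn -0.0002 | shift [-0.3152 -0.1364  0.004 ] pos [ 0.6837 -0.1214  0.2622] w 0.0322 t 30.7 F [ 0.2  0.1 -4.9]
```

>>> {"name": "servo_tool", "arguments": {"moves": [[-0.03,-0.013,0,0],[-0.05,-0.022,0,0],[-0.06,-0.026,0,0],[-0.06,-0.026,0,0],[-0.05,-0.022,0,0],[-0.04,-0.018,0,0],[-0.025,-0.009,0,0],[0,0,0,0],[0,0,0,0],[0,0,0,0]]}}

```text
time_s: 31.7
eef_pos: [0.5771, -0.2551, 0.2598]
orientation: [-3.141, -0.001, 1.309]
wrist_force: [0.1, 0.3, -3.4]
gripper_width: 0.0317
gripper_force: 60.5
```

```bash
python3 - <<'E'
from h import *
to(.577,-.256,.1072,75)
np.set_printoptions(precision=4,suppress=True)
w=eyes.get_image('wrist');c=cam('wrist')
for ce,a,bm in blobs(mask(w,'red'),300): print(ce.round(1),a,onz(c,ce,.285,True),onz(c,ce,.13,True))
E
```

```text
yaw0 75.0 turn -0.0000 | shift [-0.002   0.0005  0.3052] pos [ 0.5771 -0.2551  0.2598] w 0.0317 t 31.7 F [ 0.1  0.3 -3.4]
[254.6 181.1] 331 [ 0.5876 -0.2118  0.285 ] [ 0.5759 -0.2505  0.13  ]
[257.  260.2] 4397 [ 0.5791 -0.2472  0.285 ] [ 0.5562 -0.3331  0.13  ]
```

>>> {"name": "servo_tool", "arguments": {"moves": [[-0.008,0,0.03,0],[0,0,0.06,0],[0,0,0.06,0],[0,0,0.06,0],[0,0,0.04,0],[0,0,0.025,0],[0,0,0.014,0],[0,0,0.01,0],[0,0,0.004,0],[0,0,0.002,0],[0,0,0,0],[0,0,0,0]]}}

```text
time_s: 32.95
eef_pos: [0.5759, -0.2597, 0.1084]
orientation: [3.141, 0.0, 1.308]
wrist_force: [-0.3, 0.2, -4.0]
gripper_width: 0.032
gripper_force: 60.5
```

>>> {"name": "servo_tool", "arguments": {"moves": [[0,0,0.002,0],[0,0,0.001,0],[0,0,0,0]]}}

```text
time_s: 33.25
eef_pos: [0.5758, -0.2597, 0.1069]
orientation: [3.141, 0.0, 1.308]
wrist_force: [-1.7, 0.8, 3.1]
gripper_width: 0.0319
gripper_force: 61.3
```

>>> {"name": "servo_tool", "arguments": {"moves": [[0,0,0,0],[0,0,0,0],[0,0,0,0],[0,0,0,0],[0,0,0,0],[0,0,-0.03,0],[0,0,-0.06,0],[0,0,-0.06,0],[0,0,-0.06,0],[0,0,0,0]], "jaw": 55}}

```text
time_s: 34.25
eef_pos: [0.5769, -0.2603, 0.2172]
orientation: [3.135, 0.002, 1.308]
wrist_force: [-0.1, -0.3, -0.2]
gripper_width: 0.0545
gripper_force: 0.0
```

```bash
python3 - <<'E'
from h import *
np.set_printoptions(precision=4,suppress=True)
w=eyes.get_image('wrist');c=cam('wrist')
for ce,a,bm in blobs(mask(w,'red'),100): print(ce.round(1),a,onz(c,ce,.13,True))
to(.391,-.291,.214,75)
E
```

```text
[259.  154.5] 124 [ 0.5877 -0.2248  0.13  ]
[255.7 196.8] 1666 [ 0.5764 -0.2571  0.13  ]
[273.5 263.2] 1281 [ 0.5756 -0.32    0.13  ]
yaw0 75.0 turn -0.0002 | shift [-0.1558 -0.3421  0.    ] pos [ 0.5764 -0.26    0.2146] w 0.0549 t 34.3 F [-0.2 -0.1 -0.1]
```

>>> {"name": "servo_tool", "arguments": {"moves": [[-0.03,-0.056,0,0],[-0.03,-0.056,0,0],[-0.03,-0.056,0,0],[-0.03,-0.056,0,0],[-0.03,-0.056,0,0],[-0.028,-0.054,0,0],[0,0,0.06,0],[0,0,0.06,0],[0,0,0.06,0],[0,0,0.06,0],[0,0,0,0],[0,0,0,0]], "jaw": 0}}

```text
time_s: 35.5
eef_pos: [0.3913, -0.3022, 0.0919]
orientation: [-3.141, -0.0, 1.308]
wrist_force: [-0.0, 0.2, 0.1]
gripper_width: 0.0001
gripper_force: 0.0
```

```bash
python3 - <<'E'
from h import *
np.set_printoptions(precision=4,suppress=True)
to(.392,-.3025,.06,75)
w=eyes.get_image('wrist');s=eyes.get_image('scene');t=eyes.get_image('top');c=cam('wrist')
for col in('yellow','green'):
    for ce,a,bm in blobs(mask(w,col),100): print(col,ce,a,onz(c,ce,.052,True))
A=cv2.resize(s[90:330,180:460],(560,480)); 
B=cv2.resize(t[110:290,60:400],None,fx=.7,fy=.7,interpolation=cv2.INTER_AREA); C=cv2.resize(w,(238,178),interpolation=cv2.INTER_AREA)
col=np.zeros((480,238,3),np.uint8); col[:126]=B; col[140:318]=C
cv2.imwrite('pics/d1.png',np.hstack([A,col])[...,::-1])
E
```

```text
yaw0 75.0 turn -0.0002 | shift [-0.0003  0.0016  0.0639] pos [ 0.3913 -0.3022  0.0919] w 0.0001 t 35.5 F [-0.   0.2  0.1]
yellow [333.5695 198.8633] 1661 [ 0.4446 -0.3011  0.052 ]
green [179.4007 230.5721] 1435 [ 0.3385 -0.2963  0.052 ]
```

View pics/d1.png

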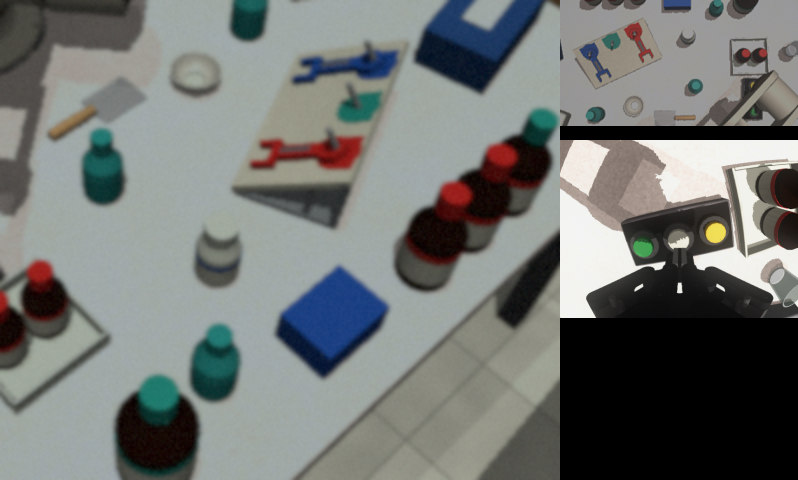

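Everything is in place: both wrenches are on their own pegs, both bottles stand in the tray, and the jar, bowl and beaker are untouched. Now the white key.

>>> {"name": "servo_tool", "arguments": {"moves": [[0,0.002,0.03,0],[0,0,0.03,0],[0,0,0.02,0],[0,0,0.004,0],[0,0,0.004,0],[0,0,0.003,0],[0,0,0,0],[0,0,0,0]]}}

```text
time_s: 36.45
eef_pos: [0.3925, -0.3026, 0.0463]
orientation: [3.141, 0.0, 1.308]
wrist_force: [-1.2, 1.7, 5.4]
gripper_width: 0.0003
gripper_force: 2.3
```

>>> {"name": "servo_tool", "arguments": {"moves": [[0,0,0.003,0],[0,0,0.002,0],[0,0,0,0],[0,0,0,0]]}}

```text
time_s: 36.85
eef_pos: [0.3927, -0.3028, 0.0455]
orientation: [3.14, 0.001, 1.308]
wrist_force: [-10.3, 9.7, 36.3]
gripper_width: 0.0001
gripper_force: 18.1
```

>>> {"name": "servo_tool", "arguments": {"moves": [[0,0,-0.02,0],[0,0,-0.04,0],[0,0,0,0],[0.01,0.034,0,0],[0.009,0.034,0,0],[0.009,0.034,0,0],[0,0,0,0],[0,0,0,0]]}}

```text
time_s: 37.65
eef_pos: [0.4449, -0.3019, 0.0727]
orientation: [-3.141, -0.0, 1.309]
wrist_force: [-1.0, 0.6, 0.5]
gripper_width: 0.0003
gripper_force: 0.0
```

>>> {"name": "servo_tool", "arguments": {"moves": [[0,0,0.03,0],[0,0,0.015,0],[0,0,0.005,0],[0,0,0.004,0],[0,0,0.003,0],[0,0,0.001,0],[0,0,0,0],[0,0,0,0]]}}

```text
time_s: 38.45
eef_pos: [0.445, -0.3023, 0.0458]
orientation: [3.141, 0.0, 1.308]
wrist_force: [-9.7, 5.9, 20.8]
gripper_width: -0.0
gripper_force: 10.5
```

>>> {"name": "servo_tool", "arguments": {"moves": [[0,0,-0.02,0],[0,0,-0.038,0],[0,0,0,0],[-0.012,-0.052,0,0],[-0.012,-0.052,0,0],[-0.012,-0.052,0,0],[-0.012,-0.053,0,0],[0,0,0,0],[0,0,0,0]]}}

```text
time_s: 39.35
eef_pos: [0.3379, -0.2985, 0.0734]
orientation: [3.141, 0.0, 1.307]
wrist_force: [0.3, 0.3, 0.7]
gripper_width: 0.0
gripper_force: 0.0
```

>>> {"name": "servo_tool", "arguments": {"moves": [[0,0,0.03,0],[0,0,0.015,0],[0,0,0.005,0],[0,0,0.004,0],[0,0,0.003,0],[0,0,0.001,0],[0,0,0,0],[0,0,0,0]]}}

```text
time_s: 40.15
eef_pos: [0.3385, -0.2982, 0.0457]
orientation: [3.141, -0.0, 1.308]
wrist_force: [-3.9, 9.5, 24.2]
gripper_width: 0.0002
gripper_force: 11.9
```

All three keys went to their stops, in order. I'll lift clear, check the scene once more by numbers, and hand in.

>>> {"name": "servo_tool", "arguments": {"moves": [[0,0,-0.02,0],[0,0,-0.05,0],[0,0,-0.08,0],[0,0,-0.08,0],[0,0,0,0],[0,0,0,0],[0,0,0,0]]}}

```text
time_s: 40.85
eef_pos: [0.3378, -0.2979, 0.1586]
orientation: [-3.141, -0.001, 1.308]
wrist_force: [0.4, -0.5, -0.1]
gripper_width: -0.0001
gripper_force: 0.0
```

```bash
python3 - <<'E'
from h import *
a=cv2.imread('pics/top_b1.png')[...,::-1]; t=eyes.get_image('top')
for ce,n,_ in blobs(mask(t,'red'),60): print('red',ce.round(0),n)
for ce,n,_ in blobs(mask(t,'blue'),60): print('blue',ce.round(0),n)
to(.34,-.3,.2)
print(order.close_job())
E
```

```text
red [162.  87.] 180
red [127.  87.] 188
red [170. 163.] 630
red [325. 186.] 122
red [350. 185.] 116
red [473. 300.] 241
red [505. 300.] 194
blue [227. 105.] 1080
blue [ 29. 176.] 1625
blue [108. 192.] 568
blue [471. 263.] 162
yaw0 75.0 turn -0.0000 | shift [-0.0028  0.0054 -0.0832] pos [ 0.3377 -0.2979  0.1584] w 0.0002 t 40.9 F [ 0.  -0.8 -0.2]
the job is handed in; nothing more can be done
None
```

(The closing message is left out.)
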